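# Load the lapping block

## Robot

A 6-joint arm with a two-finger parallel gripper is mounted at the origin on the work surface. World frame = base frame: x ahead of the robot, y to its left, z up, the work surface at z = 0. Lengths are in mm, angles in degrees, forces in N, time in s.
With the tool pointing down it reaches from about 350 to 850 mm from the base axis. Payload 8.1 kg.
Tool frame: the origin (TCP) lies midway between the tips of the shut fingers; the grasp point (between the pads) lies hold_point_z behind it (hold_point_z is the distance from the TCP to the grasp point, in mm); z points along the fingers, x is the direction in which the jaws open and shut, and the axes are right-handed (so a half turn about z gives the same grasp; the last joint's range is limited). The gripper opens to 85 mm and grips with 20 to 120 N. Pads are 22 mm wide; open, the fingers measure 114 mm over their backs; the gripper's body (76 mm by 85 mm) begins 54 mm behind the grasp point. The pads swing forward as they close: fully open they stand 13 mm farther back than shut.
Start: joints at [-81.784, 7.471, 85.268, -0, 87.261, -4.893], TCP at [136.106, -584.363, 231.292] pointing down, gripper open.
Joint ranges: [-169.43, 169.43], [-51.17, 129.36], [1.28, 143.12], [-76.62, 256.62], [0, 156.53], [-152.29, 152.29]. Speed limits (degrees/s): [136.94, 136.94, 159.86, 180, 180, 180].

## Interface

Orientations are given as [roll, pitch, yaw] about the fixed x, y, z axes, in that order (R = Rz(yaw) Ry(pitch) Rx(roll)).
In Python, from bench import * gives the robot as it stands.
- The arm moves only by the shell command python3 -m pendant 'ROWS' [OPENING] [FORCE]. ROWS is JSON, a list that holds one entry, the list of rows, each a list of 4 numbers: the shift along the tool's x, y, z normalised to -1 to 1, where 1 is 0.02 m, then the turn about the tool's z normalised to -1 to 1, where 1 is 0.08 rad. A call has exactly 10 rows; each row shifts and turns the pose as measured when the row begins, along the tool's axes as they then stand; what a row does not reach is not made up. A row lasts 1/12 s, in which the tool goes at most 41.7 mm and 7.16 degrees, less where a joint would pass 70% of its speed; a pose out of reach is approached as far as the arm can. A call with a number of a shift or a turn outside -1 to 1 is refused whole. A call with a gripper value outside its range is refused whole. OPENING is the gripper's target within -1 to 1 (fully open at 1, half-way at 0, shut at -1), set as the call begins (- or left out, the last holds). The fingers move at their own pace and stop on an object; FORCE is the grip in N (left out, the last holds). Time passes only in rows, so rows that do not move let the fingers close, or fill a call up. It gives the time, the measured TCP pose, the force and the opening at its end, in the units of the state.
- sense(): the state, without advancing time (a new reading comes with each control period).
- snapshot(name): name is "scene" or "top" or "wrist"; returns the picture (480x640x3 uint8, red, green, blue); there is no depth.
- calibration(name): a dict with "mtx" (3x3 intrinsics, pixels), "world_to_cam" (4x4, takes a point from world to camera coordinates); the wrist camera has in their place "hand_eye" (4x4, takes a point from camera to tool coordinates, whose origin is the TCP and whose axes are the tool frame's). Camera axes: x right, y down, z forward; pixel columns grow to the right and rows downward; lengths in mm; the calibration is good to about 2 mm. The wrist camera is an equidistant fisheye: a pixel r from the principal point sees the ray r / f radians off the axis. A picture is of the moment at which its call begins: read the wrist's pose just before it. calibration takes no time and is no camera call.
- hand_in(): hands the job in, once; it reports no verdict.
The state is a dict: "time": time; "joint_pos": joint angles; "qd": joint speeds; "joint_efforts": joint torques, N m; "tool_pos": TCP position; "tcp_rot": TCP orientation; "ft_force": force on the tool from outside, world axes, zero at the start; "wrist_torque": the same for the moment, N m; "finger_gap": finger opening in mm.
Only numpy, scipy, OpenCV 4.12 (cv2) and the standard library are available. Lean on these libraries where they do the work, as an engineer would, in place of code of your own. Each camera call takes 0.05 s, during which the arm holds its last target.

## Task

Slide the three green stone blanks along their grooves until each drops into the round pocket at its groove's end and lies flat on the pocket's bottom. They sit too tight to be gripped, so work each along from above with a fingertip, lightly enough not to chip it. Leave the brass gauge and everything else where it is.

Things in the scene. Friction and masses are not known exactly. Their poses are not given: they have to be found in the camera images.
- block: fixed grey block, 150 (its x) x 192 (its y) x 31.5 mm high. Origin: centre of its underside. Four grooves run along its x, 38 mm wide, centred at y = -69, -23, 23, 69 mm, floors at z = 22 mm, rail tops at z = 31.5 mm, end walls at x = -65 and +66 mm. Each has at its -x end a dark-bottomed round pocket, 38 mm across, centred at x = -46 mm, its floor at z = 12 mm
- pocket0 (a point): centre of the mouth of the pocket of the groove at y = -69 mm of the block, level with the groove floor; axes as the block's
- pocket1 (a point): centre of the mouth of the pocket of the groove at y = -23 mm of the block, level with the groove floor; axes as the block's
- pocket2 (a point): centre of the mouth of the pocket of the groove at y = 23 mm of the block, level with the groove floor; axes as the block's
- pocket3 (a point): centre of the mouth of the pocket of the groove at y = 69 mm of the block, level with the groove floor; axes as the block's
- stone0: round green stone blank, one of three: loose flat disc 34 mm across, sawn by hand, so 9 to 12 mm thick (which is which is not known); chips under a press of some 80 N. Origin: centre of its underside, z up. Starts flat near the +x end of one of the four grooves (which one varies), its top about level with the rails, with no room around it for a finger
- stone1: round green stone blank, one of three: loose flat disc 34 mm across, sawn by hand, so 9 to 12 mm thick (which is which is not known); chips under a press of some 80 N. Origin: centre of its underside, z up. Starts flat near the +x end of one of the four grooves (which one varies), its top about level with the rails, with no room around it for a finger
- stone2: round green stone blank, one of three: loose flat disc 34 mm across, sawn by hand, so 9 to 12 mm thick (which is which is not known); chips under a press of some 80 N. Origin: centre of its underside, z up. Starts flat near the +x end of one of the four grooves (which one varies), its top about level with the rails, with no room around it for a finger
- gauge: brass disc 34 mm across and 10 mm thick, a setting gauge kept in the fourth groove and to be left there. Origin: centre of its underside
- firebrick_a: cream soldering brick 75 x 45 x 22 mm lying on the table beside the block; origin at the centre of its underside
- firebrick_b: the same kind of soldering brick, on the block's other side
- weights: stepped black weight, 68 mm across, 38 mm high; origin under its centre
- cup: clear plastic cup, 72 mm across, 80 mm high; origin under its centre
- jar: small jar with a white lid, 44 mm across, 45 mm high; origin under its centre
Not all that is in view belongs to the job. Leave any pink look-alike of the stone0 alone.

How it is judged (in metres and radians):
At the end, for the whole second after the job is handed in: All three green stones are at rest in pockets: each within 5 mm of the pocket's centre along the groove, its underside within 2.5 mm of the pocket floor, tilted less than 0.1 rad; the brass gauge is within 10 mm of where it started (x of stone0 in the frame of block between -0.051 and -0.041 m and y of stone0 in the frame of block between -0.08 and 0.08 m and z of stone0 in the frame of block between 0.01 and 0.0145 m and angle between each of stone0, stone1, stone2's own z axis and vertical below 0.1 rad and linear speed of each of stone0, stone1, stone2 below 0.02 m/s and x of stone1 in the frame of block between -0.051 and -0.041 m and y of stone1 in the frame of block between -0.08 and 0.08 m and z of stone1 in the frame of block between 0.01 and 0.0145 m and x of stone2 in the frame of block between -0.051 and -0.041 m and y of stone2 in the frame of block between -0.08 and 0.08 m and z of stone2 in the frame of block between 0.01 and 0.0145 m and distance of gauge from where it was at the start of the episode below 0.01 m); the robot touches nothing.
It fails at once if a stone is pressed with more than 80 N by the robot (it chips) (contact force between any of stone0, stone1, stone2 and the fingers above 80 N).
It fails at once if the brass gauge is moved more than 10 mm (distance of gauge from where it was at the start of the episode above 0.01 m).
It fails at once if something else on the table is moved more than 20 mm (distance of any of firebrick_a, firebrick_b, weights, cup, jar from where it was at the start of the episode above 0.02 m).
It also fails if it takes over 56 s, if anything falls off the work surface, if the arm or the gripper's body presses on something with over 40 N, if the wrist force passes 120 N, or if a joint passes its speed limit or range.

## Working session

There is one attempt and no reset: what is moved stays moved. The work goes in short steps, Python scripts to look and compute and a shell command to move; the robot and the scene stay as the last step left them, time stands still between calls to the robot, and variables do not carry over. Pictures are saved under pics/ and viewed, and the job is handed in when it is done.

```bash
mkdir -p pics; ls
python3 - <<'E'
from bench import *
import cv2,numpy as np
s=sense();print(s)
for n in ["scene","top","wrist"]:
    c=calibration(n);print(n,{k:np.round(v,3).tolist() for k,v in c.items() if not isinstance(v,str)})
    cv2.imwrite(f"pics/{n}0.png",snapshot(n)[:,:,::-1])
E
```

```text
pics
{'time': 0.0, 'joint_pos': array([-8.17846502e+01,  7.51440578e+00,  8.53307011e+01, -1.19931241e-03,
        8.72615454e+01, -4.89382463e+00]), 'qd': array([ 0.00406331,  0.07834451,  0.02181679, -0.05659849, -0.0649047 ,
       -0.05506674]), 'joint_efforts': array([ 3.36097488e-03, -5.69401109e+01, -5.00541508e+01, -4.45849003e-05,
        1.51194725e-02,  7.85871975e-06]), 'tool_pos': array([ 136.01059888, -583.80637238,  230.23812975]), 'tcp_rot': array([-1.79992095e+02,  1.06365710e-01, -7.68907598e+01]), 'ft_force': array([-0.33493505, -0.036602  ,  0.50087402]), 'wrist_torque': array([0.02917032, 0.00058244, 0.01010901]), 'finger_gap': 85.2221629301764}
scene {'mtx': [[442.865, 0.0, 321.338], [0.0, 442.865, 247.874], [0.0, 0.0, 1.0]], 'world_to_cam': [[0.216, 0.976, -0.018, -130.691], [0.65, -0.157, -0.743, -354.55], [-0.729, 0.149, -0.669, 1331.164], [0.0, 0.0, 0.0, 1.0]]}
top {'mtx': [[564.065, 0.0, 320.268], [0.0, 564.065, 243.036], [0.0, 0.0, 1.0]], 'world_to_cam': [[-0.017, -1.0, 0.002, -11.48], [-0.996, 0.017, -0.09, 564.687], [0.09, -0.003, -0.996, 1398.112], [0.0, 0.0, 0.0, 1.0]]}
wrist {'mtx': [[371.648, 0.0, 324.34], [0.0, 371.648, 247.858], [0.0, 0.0, 1.0]], 'hand_eye': [[1.0, -0.001, -0.001, 0.464], [0.001, 0.951, 0.309, -79.026], [0.001, -0.309, 0.951, -141.496], [0.0, 0.0, 0.0, 1.0]]}
```

View pics/scene0.png

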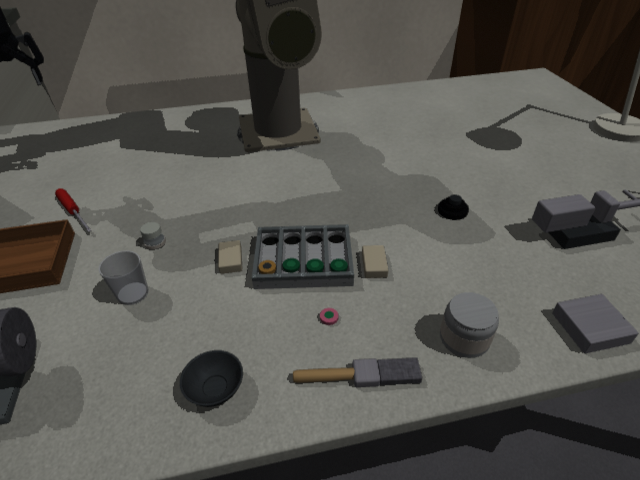

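View pics/top0.png

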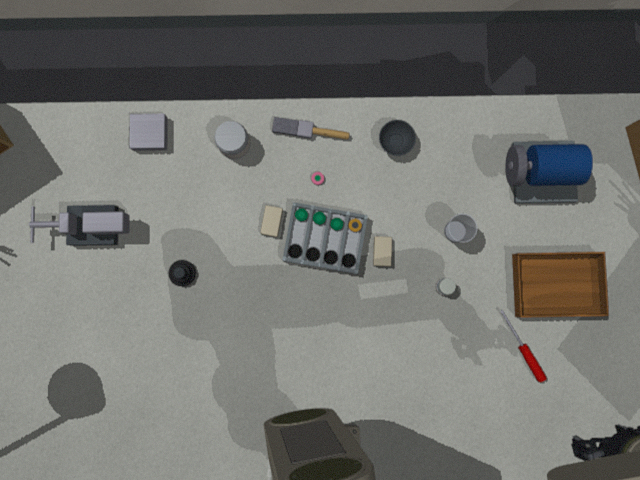

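View pics/wrist0.png

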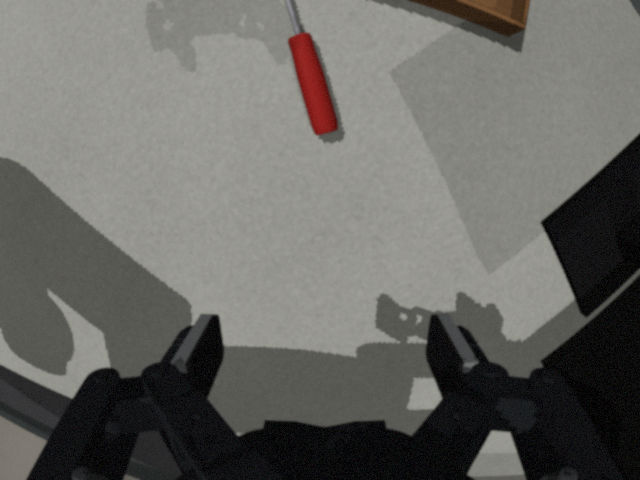

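Top view: the block is centred near (327,237). Its pockets are on the robot side, at about (294,251), (312,254), (331,257) and (349,260). The green stones are at (302,214), (319,218) and (337,224), and the brass gauge is in the rightmost groove at (355,225). Next I'll zoom in for the pose.

Run:
```python
import cv2
a=cv2.imread('pics/top0.png')[190:285,250:410]
cv2.imwrite('pics/topc.png',cv2.resize(a,None,fx=5,fy=5,interpolation=cv2.INTER_CUBIC))
a=cv2.imread('pics/scene0.png')[215:295,210:395]
cv2.imwrite('pics/scenec.png',cv2.resize(a,None,fx=4,fy=4,interpolation=cv2.INTER_CUBIC))
```

```text
(no output)
```

View pics/topc.png

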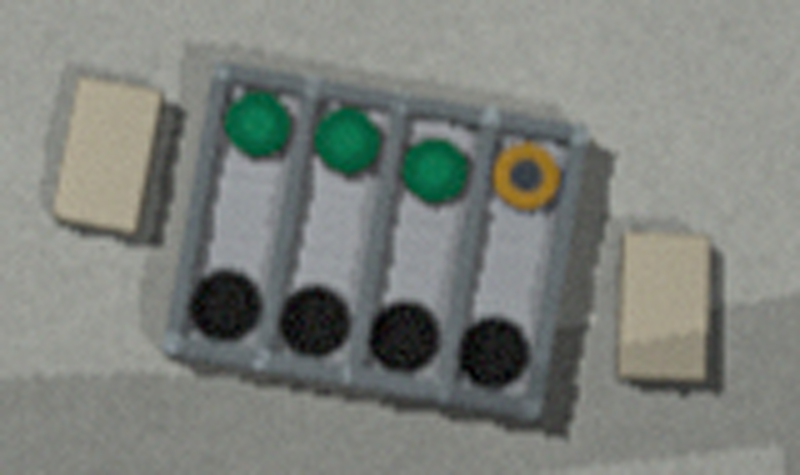

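View pics/scenec.png

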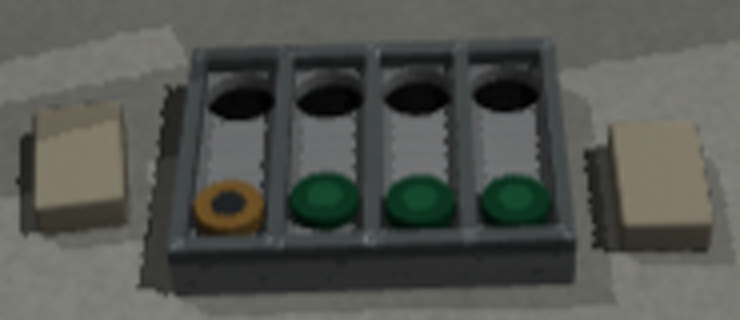

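```bash
cat > h.py <<'E'
import numpy as np,cv2
from bench import *
def unproj(px,z,n="top"):
    c=calibration(n);K=np.array(c["mtx"]);T=np.array(c["world_to_cam"]);R,t=T[:3,:3],T[:3,3]
    o=-R.T@t; out=[]
    for p in np.atleast_2d(px):
        d=R.T@np.linalg.inv(K)@[p[0],p[1],1]; out.append((o+d*(z-o[2])/d[2])[:2])
    return np.array(out)
def rigid(src,dst):
    a=src-src.mean(0);b=dst-dst.mean(0)
    th=np.arctan2((a[:,0]*b[:,1]-a[:,1]*b[:,0]).sum(),(a*b).sum())
    R=np.array([[np.cos(th),-np.sin(th)],[np.sin(th),np.cos(th)]]);return th,R,dst.mean(0)-R@src.mean(0)
def greens(img):
    h=cv2.cvtColor(img,cv2.COLOR_RGB2HSV);m=cv2.inRange(h,(65,120,40),(95,255,255))
    n,l,st,ce=cv2.connectedComponentsWithStats(m)
    return [(ce[i],st[i]) for i in range(1,n) if st[i,4]>60]
E
python3 - <<'E'
from h import *
o=np.array([250,190])
f=lambda L:(np.array(L,float)+.5)/5-.5+o
w=unproj(f([(220,68),(588,130),(540,418),(168,352)]),31.5)
b=np.array([(75,96),(75,-96),(-75,-96),(-75,96)],float)
th,R,t=rigid(b,w);print(np.degrees(th),t);print(w-(b@R.T+t))
# pockets: visible dark discs at floor z=12
p=unproj(f([(226,304),(314,321),(403,337),(494,352)]),17)
pb=np.array([(-46,69),(-46,23),(-46,-23),(-46,-69)],float)
th2,R2,t2=rigid(pb,p);print('pk',np.degrees(th2),t2);print(p-(pb@R.T+t))
img=cv2.imread('pics/top0.png')[:,:,::-1].copy()
for c,s in greens(img):
    print(c,s[4],(unproj(c,32)-t)@R)
print('gauge',(unproj(f([(527,176)]),32)-t)@R)
for n,z in (('firebricks',22),):
  print(unproj(f([(110,155),(665,306)]),z))
E
```

```text
-10.839883229270436 [576.70862263 -34.01883113]
[[-2.31344473 -1.36440864]
 [-0.90748095  1.87320554]
 [ 1.58048405  1.20106177]
 [ 1.64044163 -1.70985868]]
pk -11.13739706277843 [579.06423302 -32.29634888]
[[2.99669028 1.50872301]
 [2.2625593  2.20732696]
 [2.03658407 2.43378012]
 [2.30872783 1.67801757]]
[300.98387097 214.33064516] 124 [[48.17053799 70.84940206]]
[318.88976378 217.73228346] 127 [[47.40482135 24.85378175]]
[336.40163934 223.56557377] 122 [[ 40.38450073 -21.16114191]]
gauge [[ 45.3431781  -67.85358818]]
[[ 623.95274885  101.60571005]
 [ 542.39462163 -178.10818902]]
```

```bash
cat > plan.py <<'E'
from h import *
import sys
def plan(tx,ty,tz,tyaw,mx=1.0):
    s=sense();p=np.array(s["tool_pos"],float);y=s["tcp_rot"][2];print('t',round(s['time'],2),'p',np.round(p,1),np.round(s['tcp_rot'],1),'F',np.round(s['ft_force'],1))
    n=0
    while n<40:
        d=np.array([tx,ty,tz])-p;dy=(tyaw-y+180)%360-180
        if np.linalg.norm(d)<.3 and abs(dy)<.3:break
        c,sn=np.cos(np.radians(y)),np.sin(np.radians(y))
        l=np.array([c*d[0]+sn*d[1],sn*d[0]-c*d[1],-d[2]])/20
        m=max(1,np.abs(l).max()/mx);l=np.round(l/m,2)
        r=np.round(np.clip(np.radians(-dy)/.08,-1,1),2)
        print(f"[{l[0]:.2f},{l[1]:.2f},{l[2]:.2f},{r:.2f}]",end=',' if n%10!=9 else '\n')
        L=l*20;p=p+[c*L[0]+sn*L[1],sn*L[0]-c*L[1],-L[2]];y-=np.degrees(r*.08);n+=1
    print('\nrows',n)
if __name__=="__main__":plan(*map(float,sys.argv[1:]))
E
python3 plan.py 590 -90 210 -11
```

```text
t 0.15 p [ 136.  -583.9  230.5] [-1.80e+02  1.00e-01 -7.69e+01] F [-0.1 -0.5  0.3]
[-0.68,-1.00,0.04,-1.00],[-0.57,-1.00,0.04,-1.00],[-0.47,-1.00,0.03,-1.00],[-0.38,-1.00,0.03,-1.00],[-0.29,-1.00,0.03,-1.00],[-0.20,-1.00,0.03,-1.00],[-0.12,-1.00,0.03,-1.00],[-0.04,-1.00,0.03,-1.00],[0.04,-1.00,0.03,-1.00],[0.12,-1.00,0.03,-1.00]
[0.20,-1.00,0.03,-1.00],[0.29,-1.00,0.03,-1.00],[0.38,-1.00,0.03,-1.00],[0.47,-1.00,0.03,-1.00],[0.58,-1.00,0.04,-0.38],[0.62,-1.00,0.04,0.00],[0.62,-1.00,0.04,0.00],[0.62,-1.00,0.04,0.00],[0.62,-1.00,0.04,0.00],[0.61,-1.00,0.04,0.00]
[0.62,-1.00,0.03,0.00],[0.61,-1.00,0.04,0.00],[0.62,-1.00,0.03,0.00],[0.61,-1.00,0.04,0.00],[0.62,-1.00,0.03,0.00],[0.61,-1.00,0.04,0.00],[0.62,-1.00,0.03,0.00],[0.61,-1.00,0.04,0.00],[0.62,-1.00,0.03,0.00],[0.57,-0.93,0.03,0.00]

rows 30
```

```bash
python3 -m pendant '[[[-0.7,-1,0,-1],[-0.6,-1,0,-1],[-0.5,-1,0,-1],[-0.4,-1,0,-1],[-0.3,-1,0,-1],[-0.2,-1,0,-1],[-0.1,-1,0,-1],[0,-1,0,-1],[0,-1,0,-1],[0.1,-1,0,-1]]]' -1 40; python3 plan.py 590 -90 210 -11
```

```text
time: 0.98
tool_pos: [278.4, -417.4, 226.0]
tcp_rot: [-179.7, 0.4, -29.4]
ft_force: [0.7, 0.1, 0.3]
finger_gap: -0.2
t 0.98 p [ 278.4 -417.4  226. ] [-179.7    0.4  -29.4] F [0.7 0.1 0.3]
[0.25,-1.00,0.04,-1.00],[0.34,-1.00,0.04,-1.00],[0.43,-1.00,0.04,-1.00],[0.53,-1.00,0.04,-1.00],[0.64,-1.00,0.04,-0.02],[0.64,-1.00,0.04,0.00],[0.64,-1.00,0.04,0.00],[0.64,-1.00,0.04,0.00],[0.64,-1.00,0.04,0.00],[0.64,-1.00,0.04,0.00]
[0.64,-1.00,0.04,0.00],[0.64,-1.00,0.04,0.00],[0.64,-1.00,0.04,0.00],[0.64,-1.00,0.04,0.00],[0.64,-1.00,0.04,0.00],[0.64,-1.00,0.05,0.00],[0.64,-1.00,0.04,0.00],[0.63,-1.00,0.05,0.00],[0.64,-1.00,0.04,0.00],[0.26,-0.41,0.02,0.00]

rows 20
```

```bash
python3 -m pendant '[[[0.25,-1,0.05,-1],[0.35,-1,0.05,-1],[0.4,-1,0.05,-1],[0.5,-1,0.05,-1],[0.65,-1,0.05,0],[0.65,-1,0.05,0],[0.65,-1,0.05,0],[0.65,-1,0.05,0],[0.65,-1,0.05,0],[0.65,-1,0.05,0]]]'; python3 -m pendant '[[[0.65,-1,0.05,0],[0.65,-1,0.05,0],[0.65,-1,0.05,0],[0.65,-1,0.05,0],[0.65,-1,0.05,0],[0.65,-1,0.05,0],[0.65,-1,0.05,0],[0.65,-1,0.05,0],[0.65,-1,0.05,0],[0.65,-1,0.05,0]]]'; python3 plan.py 590 -90 210 -11;  python3 - <<'E'
from h import *
s=sense();print(s['tool_pos'],s['tcp_rot'],s['joint_pos'].round(1))
cv2.imwrite("pics/w1.png",snapshot("wrist")[:,:,::-1])
E
```

```text
time: 1.82
tool_pos: [438.5, -239.3, 214.1]
tcp_rot: [-179.5, 0.4, -9.9]
ft_force: [-0.6, -0.8, -0.1]
finger_gap: 0.1
time: 2.65
tool_pos: [605.9, -52.9, 200.8]
tcp_rot: [-179.5, 0.7, -9.8]
ft_force: [0.4, -0.9, 0.7]
finger_gap: 0.0
t 2.65 p [605.9 -52.9 200.8] [-179.5    0.7   -9.8] F [ 0.4 -0.9  0.7]
[-0.24,1.00,-0.23,0.26],[-0.21,0.97,-0.23,-0.00],
rows 2
[605.92494944 -52.88561042 200.8324277 ] [-179.46671724    0.72846945   -9.82220748] [-10.1  10.3  85.4   0.5  85.1  -0.4]
```

View pics/w1.png

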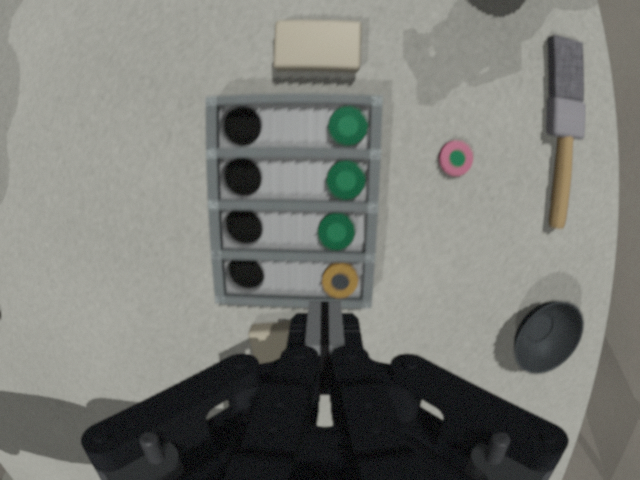

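Wrist view: green stones at (347,126), (346,181) and (336,231), gauge at (340,281), pockets at x≈243. The pink ring at (456,159) is the decoy. I'll take a second still picture and fit the pose to it.

```bash
cat >> h.py <<'E'
from scipy.spatial.transform import Rotation as Ro
def wun(px,z,s):
    c=calibration("wrist");K=np.array(c["mtx"]);H=np.array(c["hand_eye"])
    R=Ro.from_euler('xyz',s["tcp_rot"],degrees=True).as_matrix();p=np.array(s["tool_pos"])
    out=[]
    for q in np.atleast_2d(px):
        v=np.array([(q[0]-K[0,2])/K[0,0],(q[1]-K[1,2])/K[1,1]]);th=np.hypot(*v)
        d=np.r_[v/th*np.sin(th),np.cos(th)] if th>1e-9 else np.array([0,0,1.])
        o=p+R@H[:3,3];d=R@H[:3,:3]@d;out.append((o+d*(z-o[2])/d[2])[:2])
    return np.array(out)
E
python3 - <<'E'
from h import *
import pickle
s=sense();img=snapshot("wrist");s2=sense();print(s['tool_pos'],s2['tool_pos'],s['tcp_rot'],s2['tcp_rot'])
pickle.dump((s,img),open('w2.pkl','wb'))
cv2.imwrite("pics/w2.png",cv2.resize(img[85:320,200:400][:,:,::-1],None,fx=3,fy=2.5*1,interpolation=cv2.INTER_CUBIC))
for c,st in greens(img): print(c,st,wun(c,32,s))
E
```

```text
[607.839263   -49.37640056 200.34434125] [606.62820734 -50.98600058 200.35247398] [-179.32846065    0.68801474   -9.71358457] [-179.39383484    0.73932825   -9.65673757]
[344.73832599 132.1215859 ] [ 326  113   39   39 1135] [[635.88828174  27.20224173]]
[454.5   164.025] [448 157  14  15 160] [[725.86187465 -12.35159437]]
[342.52967228 186.19574845] [ 324  167   39   39 1129] [[626.69010616 -17.38427408]]
[333.01275761 237.30421982] [ 316  219   35   37 1019] [[611.47201936 -60.1088131 ]]
```

View pics/w2.png

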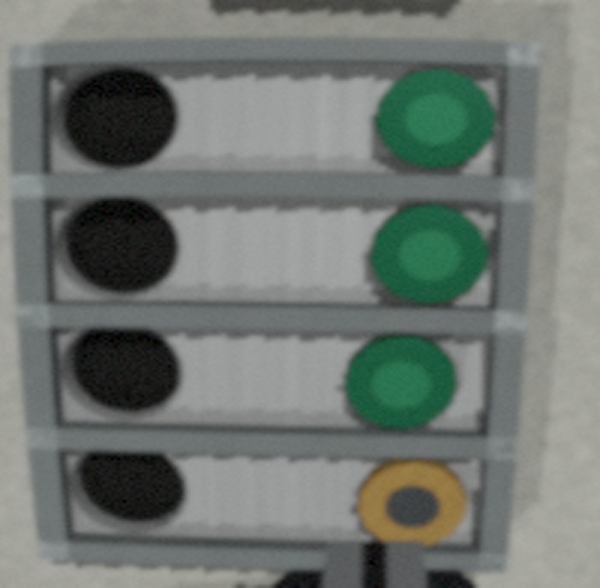

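Run:
```python
from h import *
import pickle
s,img=pickle.load(open('w2.pkl','rb'))
f=lambda L:np.array([((a+.5)/3-.5+200,(b+.5)/2.5-.5+85) for a,b in L])
px=f([(12,47),(16,187),(26,313),(34,440),(42,557),(538,47),(530,193),(520,320),(513,445),(507,568)])
b=np.array([(x,y) for x in(-75,75) for y in(96,46,0,-46,-96)],float)
w=wun(px,31.5,s);th,R,t=rigid(b,w);print(np.degrees(th),t);print(np.round(w-(b@R.T+t),1).tolist())
for c,st in greens(img): print((wun(c,32,s)-t)@R)
print('gauge',(wun(f([(412,503)]),32,s)-t)@R)
print('pk',(wun(f([(120,118),(122,246),(124,370)]),12,s)-t)@R)
```

```text
-10.859025716751558 [577.68721323 -31.30067101]
[[0.7, -1.6], [1.6, -0.7], [3.1, 0.4], [2.1, -1.0], [0.8, 1.2], [-1.5, -2.0], [-2.0, -1.3], [-2.4, 1.2], [-1.9, 1.6], [-0.5, 2.2]]
[[46.13735354 68.42002473]]
[[141.95152365  46.52486139]]
[[45.50367796 22.8990155 ]]
[[ 38.60710188 -21.92746817]]
gauge [[ 43.44456186 -67.57610026]]
pk [[-46.54411517  68.75441657]
 [-46.50603037  22.03968219]
 [-47.41099106 -24.8121555 ]]
```

```bash
cat >> h.py <<'E'
T0=np.array([577.7,-31.5]);YAW=-10.9
_c,_s=np.cos(np.radians(YAW)),np.sin(np.radians(YAW));RB=np.array([[_c,-_s],[_s,_c]])
def b2w(x,y): return RB@[x,y]+T0
def w2b(p): return RB.T@(np.array(p)[:2]-T0)
E
cat > pb.py <<'E'
from plan import *
a=list(map(float,sys.argv[1:]))
print('at block',w2b(sense()['tool_pos']).round(1)); w=b2w(a[0],a[1]);plan(w[0],w[1],a[2],YAW)
E
python3 pb.py 38.6 -23 50
```

```text
at block [ 32.1 -13.7]
t 2.75 p [606.6 -51.  200.4] [-179.4    0.7   -9.7] F [-0.7 -0.3  0.4]
[0.04,0.06,1.00,0.27],[0.04,0.06,1.00,0.00],[0.04,0.06,1.00,0.00],[0.05,0.06,1.00,0.00],[0.04,0.06,1.00,0.00],[0.05,0.07,1.00,0.00],[0.04,0.06,1.00,0.00],[0.02,0.04,0.52,0.00],
rows 8
```

```bash
python3 -m pendant '[[[0.05,0.06,1,0.25],[0.05,0.06,1,0],[0.05,0.06,1,0],[0.05,0.06,1,0],[0.05,0.06,1,0],[0.05,0.06,1,0],[0.05,0.06,0.9,0],[0,0.05,0.2,0],[0,0,0,0],[0,0,0,0]]]'; python3 pb.py 38.6 -23 36;  python3 - <<'E'
from h import *
cv2.imwrite("pics/w3.png",snapshot("wrist")[:,:,::-1])
E
```

```text
time: 3.58
tool_pos: [608.2, -61.9, 51.9]
tcp_rot: [-179.5, 0.9, -10.8]
ft_force: [-0.4, 0.7, -0.4]
finger_gap: -0.0
at block [ 35.7 -24.1]
t 3.58 p [608.2 -61.9  51.9] [-179.5    0.9  -10.8] F [-0.4  0.7 -0.4]
[0.15,-0.05,0.79,0.03],
rows 1
```

View pics/w3.png

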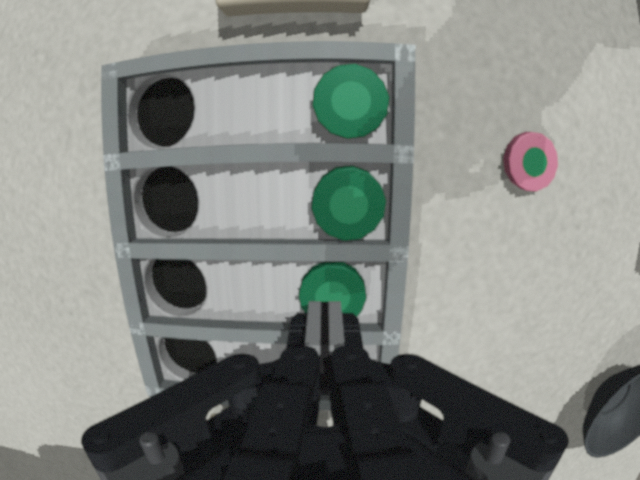

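The fingertips at (325,310) are over the nearest green stone (333,292). I'll descend in small steps to find contact.

```bash
python3 -m pendant '[[[0.15,-0.05,0.6,0],[0,0,0.15,0],[0,0,0.1,0],[0,0,0.05,0],[0,0,0.05,0],[0,0,0.05,0],[0,0,0.05,0],[0,0,0.05,0],[0,0,0.05,0],[0,0,0.05,0]]]'; python3 pb.py 38.6 -23 33
```

```text
time: 4.47
tool_pos: [616.0, -61.7, 32.3]
tcp_rot: [-179.5, 0.3, -10.7]
ft_force: [0.7, 0.0, 0.3]
finger_gap: -0.3
at block [ 43.3 -22.4]
t 4.47 p [616.  -61.7  32.3] [-179.5    0.3  -10.7] F [0.7 0.  0.3]
[-0.23,0.03,-0.04,0.04],
rows 1
```

```bash
python3 -m pendant '[[[-0.1,0,0.02,0],[-0.05,0,0.03,0],[0,0,0.03,0],[0,0,0.03,0],[0,0,0.03,0],[0,0,0.03,0],[0,0,0.03,0],[0,0,0.03,0],[0,0,0.03,0],[0,0,0.03,0]]]'; python3 pb.py 38.6 -23 33
```

```text
time: 5.3
tool_pos: [613.1, -61.2, 31.1]
tcp_rot: [-179.5, 0.2, -10.7]
ft_force: [-2.4, -0.1, 5.3]
finger_gap: 0.2
at block [ 40.4 -22.4]
t 5.3 p [613.1 -61.2  31.1] [-179.5    0.2  -10.7] F [-2.4 -0.1  5.3]
[-0.09,0.03,-0.10,0.04],
rows 1
```

```bash
python3 -m pendant '[[[0,0,0.08,0],[0,0,0.1,0],[0,0,0.12,0],[-0.05,0,0.12,0],[-0.1,0,0.12,0],[-0.15,0,0.12,0],[-0.2,0,0.12,0],[-0.2,0,0.12,0],[-0.2,0,0.12,0],[-0.2,0,0.12,0]]]'; python3 pb.py 38.6 -23 33;  python3 - <<'E'
from h import *
cv2.imwrite("pics/w4.png",snapshot("wrist")[:,:,::-1])
E
```

```text
time: 6.13
tool_pos: [608.5, -60.3, 31.1]
tcp_rot: [-179.6, -1.9, -10.7]
ft_force: [4.8, 0.2, 6.8]
finger_gap: -0.1
at block [ 35.7 -22.5]
t 6.13 p [608.5 -60.3  31.1] [-179.6   -1.9  -10.7] F [4.8 0.2 6.8]
[0.14,0.03,-0.09,0.04],
rows 1
```

View pics/w4.png

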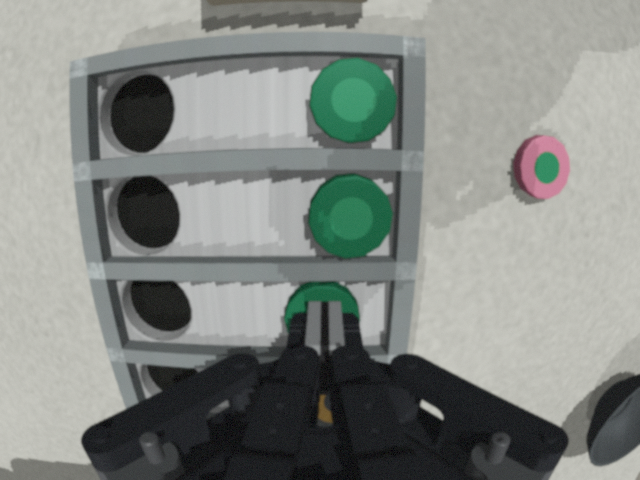

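The stone is still under the fingertip and has moved left with it. I'll keep dragging with larger steps.

```bash
python3 -m pendant '[[[-0.3,0,0.15,0],[-0.35,0,0.15,0],[-0.35,0,0.15,0],[-0.35,0,0.15,0],[-0.35,0,0.15,0],[-0.35,0,0.15,0],[-0.35,0,0.15,0],[-0.35,0,0.15,0],[-0.35,0,0.15,0],[-0.35,0,0.15,0]]]'; python3 pb.py -46 -23 33;  python3 - <<'E'
from h import *
cv2.imwrite("pics/w5.png",snapshot("wrist")[:,:,::-1])
E
```

```text
time: 7.02
tool_pos: [583.9, -56.0, 31.5]
tcp_rot: [-179.5, -7.3, -10.8]
ft_force: [5.6, -1.4, 9.2]
finger_gap: -0.1
at block [ 10.7 -22.8]
t 7.02 p [583.9 -56.   31.5] [-179.5   -7.3  -10.8] F [ 5.6 -1.4  9.2]
[-1.00,0.00,-0.03,0.02],[-1.00,0.00,-0.02,0.00],[-0.83,0.01,-0.02,0.00],
rows 3
```

View pics/w5.png

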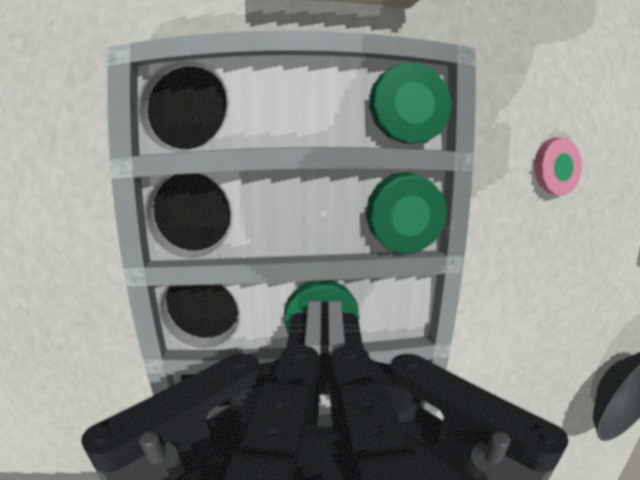

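```bash
python3 -m pendant '[[[-0.7,0,0.08,0],[-0.8,0,0.08,0],[-0.8,0,0.08,0],[-0.8,0,0.08,0],[-0.5,0,0.05,0],[-0.1,0,0,0],[0,0,-0.1,0],[0,0,-0.1,0],[0,0,0,0],[0,0,0,0]]]'; python3 pb.py -46 -23 33;  python3 - <<'E'
from h import *
cv2.imwrite("pics/w6.png",snapshot("wrist")[:,:,::-1])
E
```

```text
time: 7.9
tool_pos: [529.5, -45.8, 34.6]
tcp_rot: [-179.5, -9.9, -10.8]
ft_force: [-0.4, 0.1, -0.1]
finger_gap: -0.1
at block [-44.6 -23.1]
t 7.9 p [529.5 -45.8  34.6] [-179.5   -9.9  -10.8] F [-0.4  0.1 -0.1]
[-0.07,-0.01,0.08,0.02],
rows 1
```

View pics/w6.png

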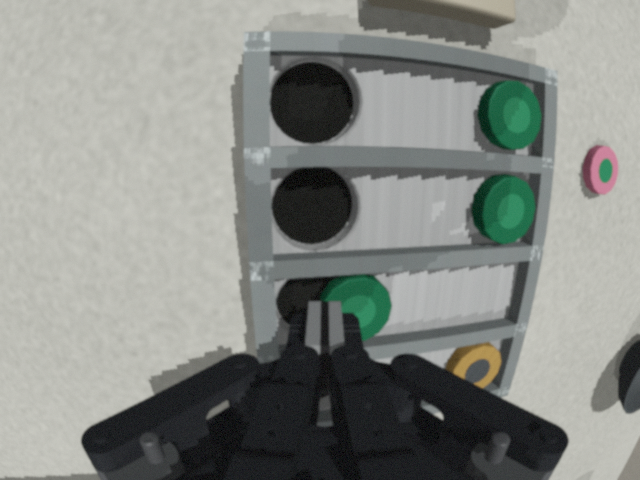

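```bash
cat > plan.py <<'E'
from h import *
import sys
def plan(tx,ty,tz,tyaw,mx=1.0):
    s=sense();p=np.array(s["tool_pos"],float);e=np.array(s["tcp_rot"],float);print('t',round(s['time'],2),'p',np.round(p,1),np.round(e,1),'F',np.round(s['ft_force'],1))
    R=Ro.from_euler('xyz',e,degrees=True).as_matrix()
    l=R.T@(np.array([tx,ty,tz])-p)/20; dy=(tyaw-e[2]+180)%360-180
    print('total tool shift (units of 20mm)',l.round(2),'turn',round(-np.radians(dy)/.08,2))
E
python3 pb.py 20 -23 48
python3 - <<'E'
from h import *
s=sense();img=snapshot("wrist")
for c,st in greens(img): print(c,st[4],w2b(wun(c,31,s)[0]).round(1))
E
```

```text
at block [-44.5 -23.2]
t 7.95 p [529.6 -45.8  34.6] [-179.5   -9.9  -10.8] F [-1.  -0.4  0.5]
total tool shift (units of 20mm) [ 3.29 -0.   -0.11] turn 0.02
[510.0051344 114.4820296] 3311 [42.7 68.2]
[605.14835165 170.04395604] 182 [119.9  46.6]
[503.77838329 208.12745988] 3303 [42.7 23.6]
[360.3960739  300.95381062] 2598 [-27.9 -17.1]
```

The stone now sits at about x = -28, partly over its pocket, with clear groove behind it. I'll lift, drop the tip into the groove behind it and square the wrist against the end wall. Then I'll push the stone in.

```bash
python3 -m pendant '[[[0,0,-0.5,0],[0.3,0,-0.2,0],[0.8,0,0,0],[0.9,0,0.15,0],[0.7,0,0.1,0],[0.3,0,0.1,0],[0,0,0.1,0],[0,0,0.1,0],[0,0,0,0],[0,0,0,0]]]'; python3 pb.py 20 -23 27
```

```text
time: 8.83
tool_pos: [590.5, -57.5, 50.9]
tcp_rot: [-179.5, -9.9, -10.8]
ft_force: [-0.6, -0.1, -0.4]
finger_gap: 0.3
at block [ 17.5 -23.1]
t 8.83 p [590.5 -57.5  50.9] [-179.5   -9.9  -10.8] F [-0.6 -0.1 -0.4]
total tool shift (units of 20mm) [-0.08  0.01  1.2 ] turn 0.02
```

```bash
python3 -m pendant '[[[0,0,0.5,0],[0,0,0.5,0],[0.1,0,0.2,0],[0.5,0,0.08,0],[0.5,0,0.08,0],[0.4,0,0.06,0],[0.4,0,0.06,0],[0.4,0,0.06,0],[0.4,0,0.06,0],[0.4,0,0.06,0]]]'; python3 pb.py 20 -23 27
```

```text
time: 9.67
tool_pos: [632.9, -64.7, 23.3]
tcp_rot: [-179.6, -6.6, -10.6]
ft_force: [-69.2, 9.7, 68.1]
finger_gap: 0.0
at block [ 60.5 -22.2]
t 9.67 p [632.9 -64.7  23.3] [-179.6   -6.6  -10.6] F [-69.2   9.7  68.1]
total tool shift (units of 20mm) [-1.99  0.03 -0.42] turn 0.06
```

```bash
python3 -m pendant '[[[0,0,-0.1,0],[0.1,0,-0.03,0],[0.2,0,0,0],[0.2,0,0,0],[0.2,0,0.0,0],[0.2,0,0,0],[0.2,0,0,0],[0.2,0,0,0],[0.2,0,0,0],[0.2,0,0,0]]]'; python3 pb.py 20 -23 27
```

```text
time: 10.5
tool_pos: [632.2, -64.3, 24.5]
tcp_rot: [-179.8, -1.8, -10.4]
ft_force: [-29.0, 3.9, 29.7]
finger_gap: -0.0
at block [ 59.7 -21.9]
t 10.5 p [632.2 -64.3  24.5] [-179.8   -1.8  -10.4] F [-29.    3.9  29.7]
total tool shift (units of 20mm) [-1.98  0.04 -0.19] turn 0.1
```

```bash
python3 -m pendant '[[[0.2,0,0,0],[0.2,0,0,0],[0.2,0,0,0],[0.2,0,0,0],[0.2,0,0,0],[0.2,0,0,0],[0.2,0,0,0],[0.2,0,0,0],[0,0,-0.1,0],[-0.2,0,-0.05,0]]]'; python3 pb.py 0 -23 27
```

```text
time: 11.33
tool_pos: [627.1, -63.5, 27.4]
tcp_rot: [-179.9, 3.0, -10.3]
ft_force: [0.9, -0.6, 0.5]
finger_gap: -0.2
at block [ 54.6 -22.1]
t 11.33 p [627.1 -63.5  27.4] [-179.9    3.   -10.3] F [ 0.9 -0.6  0.5]
total tool shift (units of 20mm) [-2.72  0.02  0.17] turn 0.12
```

```bash
python3 -m pendant '[[[-0.5,0,0.05,0.1],[-0.7,0,0.05,0],[-0.7,0,0.05,0],[-0.5,0,0.04,0],[-0.3,0,0.03,0],[-0.3,0,0.02,0],[-0.3,0,0.02,0],[-0.2,0,0.02,0],[-0.1,0,0.01,0],[0,0,0,0]]]'; python3 pb.py -23 -23 27;  python3 - <<'E'
from h import *
cv2.imwrite("pics/w7.png",snapshot("wrist")[:,:,::-1])
E
```

```text
time: 12.17
tool_pos: [557.2, -50.4, 22.3]
tcp_rot: [-179.9, 2.4, -10.8]
ft_force: [0.4, 0.2, 1.4]
finger_gap: -0.3
at block [-16.6 -22.4]
t 12.17 p [557.2 -50.4  22.3] [-179.9    2.4  -10.8] F [0.4 0.2 1.4]
total tool shift (units of 20mm) [-0.33  0.03 -0.22] turn 0.01
```

View pics/w7.png

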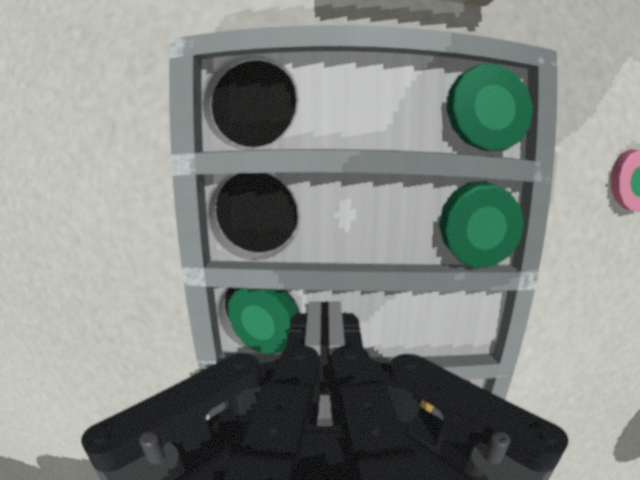

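The stone, at (262,320), is nearly in its pocket. One more nudge with the tip slightly higher.

```bash
python3 -m pendant '[[[0,0,-0.1,0],[-0.1,0,-0.05,0],[-0.1,0,0,0],[-0.1,0,0,0],[-0.1,0,0,0],[0,0,0,0],[0,0,-0.5,0],[0,0,-1,0],[0,0,-1,0],[0,0,-0.5,0]]]'; python3 pb.py -23 -23 27;  python3 - <<'E'
from h import *
cv2.imwrite("pics/w8.png",snapshot("wrist")[:,:,::-1])
E
```

```text
time: 13.05
tool_pos: [546.4, -48.4, 83.6]
tcp_rot: [-179.9, 3.2, -10.9]
ft_force: [-0.2, -0.5, 0.4]
finger_gap: -0.1
at block [-27.5 -22.5]
t 13.05 p [546.4 -48.4  83.6] [-179.9    3.2  -10.9] F [-0.2 -0.5  0.4]
total tool shift (units of 20mm) [0.38 0.03 2.81] turn 0.01
```

View pics/w8.png

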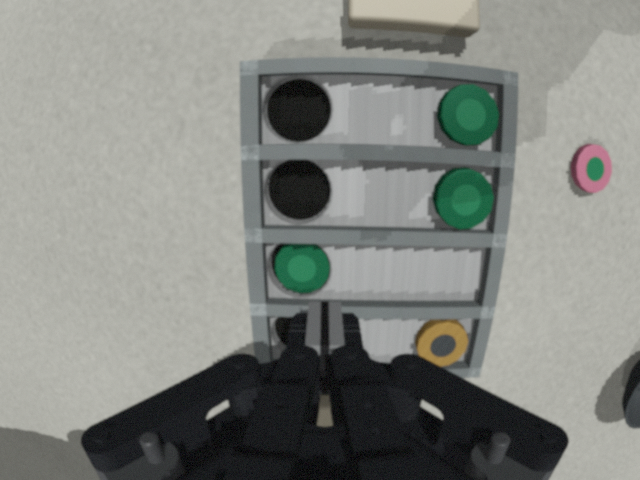

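The stone looks centred in its pocket at (301,268); I'll check that it lies flat later. Next is the groove at +23.

```bash
python3 pb.py 45 23 42;  python3 - <<'E'
from h import *
s=sense();img=snapshot("wrist")
for c,st in greens(img): print(c,st,w2b(wun(c,32,s)[0]).round(1),w2b(wun(c,22,s)[0]).round(1))
a=img[230:310,240:370][:,:,::-1];cv2.imwrite("pics/w8c.png",cv2.resize(a,None,fx=6,fy=6,interpolation=cv2.INTER_CUBIC))
E
```

```text
at block [-26.2 -22.5]
t 13.1 p [547.7 -48.6  85.4] [-179.9    3.   -10.9] F [ 1.9 -0.   2.5]
total tool shift (units of 20mm) [ 3.67 -2.27  1.98] turn 0.01
[464.28274352 114.34622401] [ 434   85   61   60 2741] [45.  68.4] [48.2 69. ]
[590.88671875 167.89453125] [584 158  15  21 256] [131.9  46.5] [139.6  46. ]
[459.43148905 197.02933531] [ 430  168   60   60 2693] [44.6 23.4] [47.9 21.7]
[299.39626258 265.73215141] [ 272  243   55   48 2087] [-43.1 -17.7] [-44.3 -21.5]
```

View pics/w8c.png

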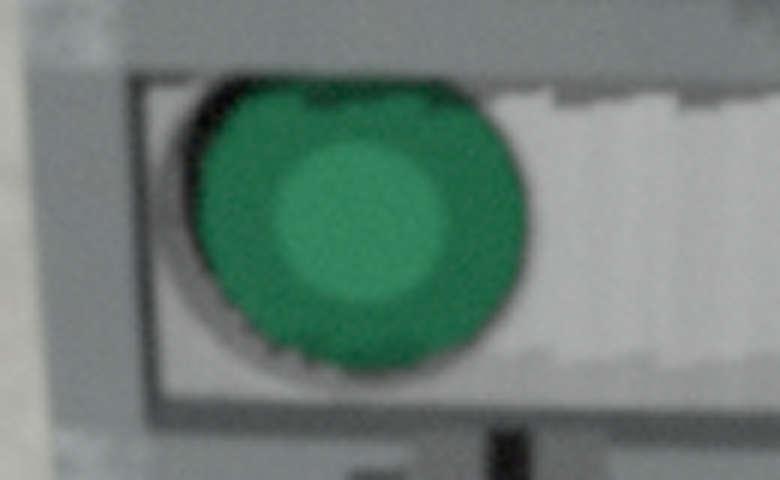

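The stone is recessed and ringed by the pocket wall, so it has dropped in flat.

```bash
python3 -m pendant '[[[0.5,-0.3,0,0],[0.7,-0.5,0.2,0],[0.7,-0.5,0.3,0],[0.7,-0.5,0.4,0],[0.5,-0.35,0.4,0],[0.35,-0.15,0.4,0],[0.1,0,0.15,0],[0,0,0.1,0],[0,0,0,0],[0,0,0,0]]]'; python3 pb.py 45 23 35
```

```text
time: 13.98
tool_pos: [624.5, -15.2, 33.9]
tcp_rot: [-180.0, 3.2, -10.9]
ft_force: [0.3, 1.3, 1.4]
finger_gap: 0.0
at block [42.9 24.9]
t 13.98 p [624.5 -15.2  33.9] [-180.     3.2  -10.9] F [0.3 1.3 1.4]
total tool shift (units of 20mm) [ 0.1   0.09 -0.06] turn -0.0
```

```bash
python3 -m pendant '[[[0.1,0.08,0,0],[0.05,0.03,0.02,0],[0,0,0.03,0],[0,0,0.04,0],[0,0,0.05,0],[0,0,0.06,0],[0,0,0.06,0],[0,0,0.06,0],[0,0,0.06,0],[0,0,0.06,0]]]'; python3 pb.py 45 23 35
```

```text
time: 14.82
tool_pos: [626.6, -18.5, 33.7]
tcp_rot: [-179.9, 3.0, -11.0]
ft_force: [-4.2, 1.2, 7.9]
finger_gap: 0.0
at block [45.5 22. ]
t 14.82 p [626.6 -18.5  33.7] [-179.9    3.   -11. ] F [-4.2  1.2  7.9]
total tool shift (units of 20mm) [-0.03 -0.05 -0.06] turn -0.02
```

```bash
python3 -m pendant '[[[-0.2,0,0.12,0],[-0.4,0,0.15,0],[-0.5,0,0.17,0],[-0.5,0,0.17,0],[-0.5,0,0.16,0],[-0.5,0,0.16,0],[-0.5,0,0.15,0],[-0.5,0,0.15,0],[-0.5,0,0.15,0],[-0.5,0,0.15,0]]]'; python3 pb.py -46 23 35;  python3 - <<'E'
from h import *
cv2.imwrite("pics/w9.png",snapshot("wrist")[:,:,::-1])
E
```

```text
time: 15.65
tool_pos: [567.8, -7.8, 33.6]
tcp_rot: [-179.7, -1.4, -11.1]
ft_force: [5.9, -1.1, 9.3]
finger_gap: -0.2
at block [-14.2  21.4]
t 15.65 p [567.8  -7.8  33.6] [-179.7   -1.4  -11.1] F [ 5.9 -1.1  9.3]
total tool shift (units of 20mm) [-1.59 -0.08 -0.11] turn -0.05
```

View pics/w9.png

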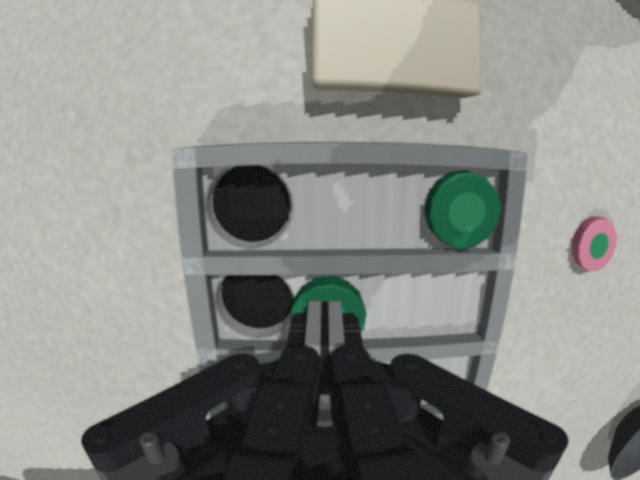

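The stone moved with the tip, to about x = -12. I'll lift, go behind it and push from there.

```bash
python3 -m pendant '[[[0,0,-0.5,0],[0.3,0,-0.2,0],[0.7,0.02,0,0],[0.6,0.02,0,0],[0.3,0,0,0],[0,0,0,0],[0,0,0.1,0],[0,0,0.2,0],[0,0,0.1,0],[0,0,0,0]]]'; python3 pb.py 24 23 27
```

```text
time: 16.53
tool_pos: [605.4, -17.2, 42.7]
tcp_rot: [-179.8, -1.4, -11.2]
ft_force: [0.6, -0.7, -0.4]
finger_gap: 0.1
at block [24.5 19.3]
t 16.53 p [605.4 -17.2  42.7] [-179.8   -1.4  -11.2] F [ 0.6 -0.7 -0.4]
total tool shift (units of 20mm) [-0.05 -0.18  0.78] turn -0.06
```

```bash
python3 -m pendant '[[[0,-0.15,0.2,-0.05],[0,-0.03,0.3,0],[0,0,0.2,0],[-0.1,0,0,0],[-0.3,0,0,0],[-0.4,0,0,0],[-0.4,0,0,0],[-0.4,0,0,0],[-0.2,0,0,0],[0,0,0,0]]]'; python3 pb.py -24 23 27
python3 - <<'E'
from h import *
cv2.imwrite("pics/w10.png",snapshot("wrist")[:,:,::-1])
E
```

```text
time: 17.37
tool_pos: [565.9, -5.1, 25.6]
tcp_rot: [-179.8, -1.4, -10.9]
ft_force: [0.4, 0.2, 0.1]
finger_gap: -0.2
at block [-16.6  23.7]
t 17.37 p [565.9  -5.1  25.6] [-179.8   -1.4  -10.9] F [0.4 0.2 0.1]
total tool shift (units of 20mm) [-0.37  0.03 -0.08] turn 0.01
```

View pics/w10.png

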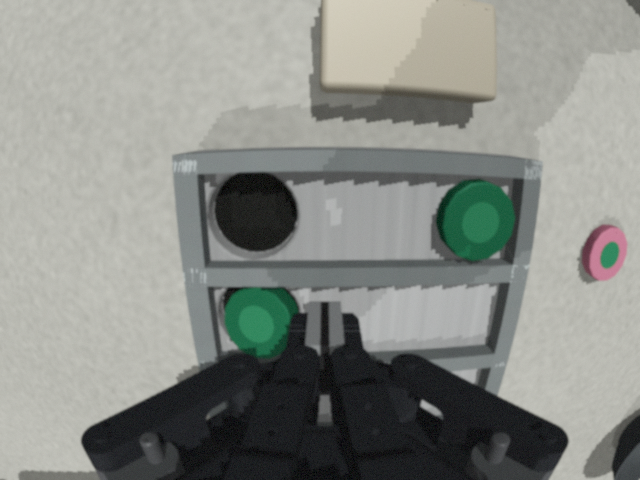

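Pushed almost in, with the stone at (261,321). Finish with a gentle nudge, then lift.

```bash
python3 -m pendant '[[[-0.1,0,0,0],[-0.1,0,0,0],[-0.1,0,0,0],[-0.1,0,0,0],[-0.05,0,0,0],[0,0,0,0],[0,0,-0.5,0],[0,0,-1,0],[0,0,-1,0],[0,0,-0.3,0]]]'; python3 pb.py 45 69 42
python3 - <<'E'
from h import *
s=sense();img=snapshot("wrist")
for c,st in greens(img): print(c,st,w2b(wun(c,32,s)[0]).round(1),w2b(wun(c,22,s)[0]).round(1))
cv2.imwrite("pics/w11.png",img[:,:,::-1])
E
```

```text
time: 18.25
tool_pos: [552.9, -3.3, 82.0]
tcp_rot: [-179.8, -1.0, -10.9]
ft_force: [0.1, 0.4, 0.9]
finger_gap: -0.1
at block [-29.7  23. ]
t 18.25 p [552.9  -3.3  82. ] [-179.8   -1.   -10.9] F [0.1 0.4 0.9]
total tool shift (units of 20mm) [ 3.7  -2.29  2.07] turn 0.0
[458.04009252 195.55936777] [ 430  167   58   60 2594] [44.5 69.5] [48.5 67.8]
[573.41904762 228.89047619] [567 220  14  19 210] [130.2  51.6] [138.6  49. ]
[295.6092827 270.1021097] [ 267  246   57   51 2370] [-44.7  27. ] [-45.4  23.2]
[281.63098592 333.09014085] [274 320  16  31 355] [-54.4 -13.5] [-55.6 -19.4]
```

View pics/w11.png

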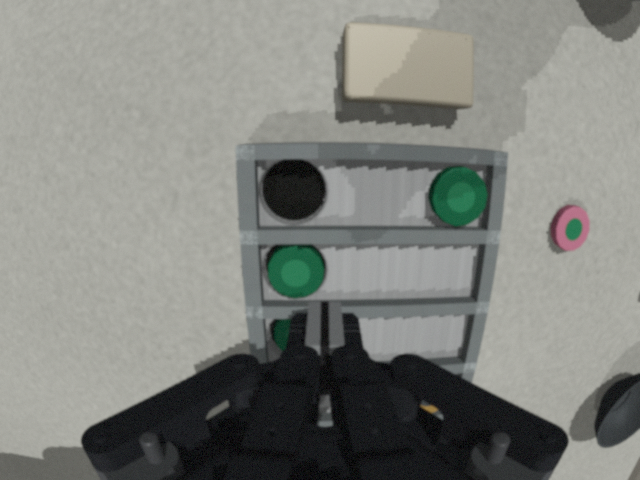

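Two stones are in, at (296,270) and partly hidden at (282,333). Now the third.

```bash
python3 -m pendant '[[[0.5,-0.3,0,0],[0.7,-0.5,0.2,0],[0.7,-0.5,0.3,0],[0.7,-0.45,0.4,0],[0.5,-0.3,0.4,0],[0.35,-0.1,0.3,0],[0.15,0,0.1,0],[0.05,0,0.05,0],[0,0,0,0],[0,0,0,0]]]'; python3 pb.py 46 69 35
```

```text
time: 19.13
tool_pos: [636.9, 25.8, 45.4]
tcp_rot: [-179.8, -1.2, -10.9]
ft_force: [-0.3, -0.9, 0.1]
finger_gap: -0.3
at block [47.3 67.5]
t 19.13 p [636.9  25.8  45.4] [-179.8   -1.2  -10.9] F [-0.3 -0.9  0.1]
total tool shift (units of 20mm) [-0.08 -0.08  0.52] turn -0.01
```

```bash
python3 -m pendant '[[[-0.05,-0.05,0.2,0],[-0.03,-0.02,0.15,0],[0,0,0.08,0],[0,0,0.05,0],[0,0,0.05,0],[0,0,0.05,0],[0,0,0.05,0],[0,0,0.05,0],[0,0,0.06,0],[0,0,0.06,0]]]'; python3 pb.py 46 69 33
```

```text
time: 19.97
tool_pos: [635.5, 27.0, 32.3]
tcp_rot: [-179.8, -1.3, -11.0]
ft_force: [-7.2, 1.8, 11.2]
finger_gap: 0.3
at block [45.7 68.3]
t 19.97 p [635.5  27.   32.3] [-179.8   -1.3  -11. ] F [-7.2  1.8 11.2]
total tool shift (units of 20mm) [ 0.02 -0.03 -0.03] turn -0.02
```

```bash
python3 -m pendant '[[[-0.2,0,0.1,0],[-0.4,0,0.13,0],[-0.5,0,0.13,0],[-0.5,0,0.13,0],[-0.5,0,0.12,0],[-0.5,0,0.12,0],[-0.5,0,0.11,0],[-0.5,0,0.1,0],[-0.5,0,0.1,0],[-0.5,0,0.1,0]]]'; python3 pb.py -46 69 35;  python3 - <<'E'
from h import *
cv2.imwrite("pics/w12.png",snapshot("wrist")[:,:,::-1])
E
```

```text
time: 20.8
tool_pos: [578.2, 41.3, 32.6]
tcp_rot: [-179.3, -5.4, -11.1]
ft_force: [1.6, -0.4, 4.7]
finger_gap: 0.1
at block [-13.3  71.5]
t 20.8 p [578.2  41.3  32.6] [-179.3   -5.4  -11.1] F [ 1.6 -0.4  4.7]
total tool shift (units of 20mm) [-1.62  0.13 -0.27] turn -0.04
```

View pics/w12.png

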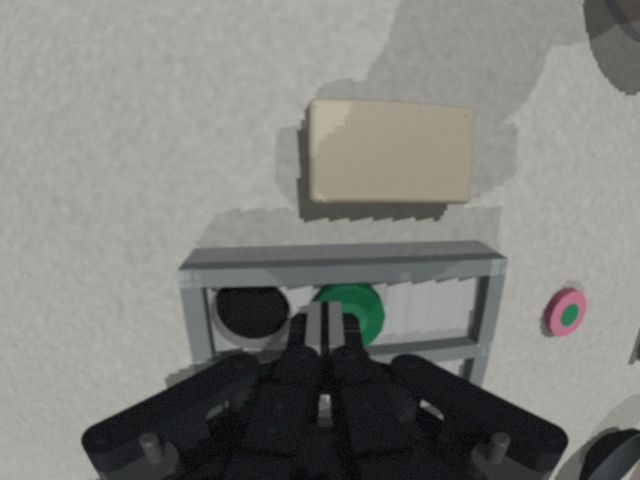

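The tip slipped about 8 mm ahead of the stone, which is at (349,315), or x ≈ -5. There is room behind it now, so I'll go there.

```bash
python3 -m pendant '[[[0,0,-0.5,0],[0.3,0.05,-0.2,0],[0.7,0.05,0.05,0],[0.7,0,0.07,0],[0.5,0,0.05,0],[0.15,0,0.1,0],[0,0,0.1,0],[0,0,0.1,0],[0,0,0.1,0],[0,0,0,0]]]'; python3 pb.py 34 69 27;  python3 - <<'E'
from h import *
cv2.imwrite("pics/w13.png",snapshot("wrist")[:,:,::-1])
E
```

```text
time: 21.68
tool_pos: [626.4, 29.7, 43.4]
tcp_rot: [-179.3, -5.5, -11.1]
ft_force: [-0.3, -0.3, 0.5]
finger_gap: 0.0
at block [36.3 69.3]
t 21.68 p [626.4  29.7  43.4] [-179.3   -5.5  -11.1] F [-0.3 -0.3  0.5]
total tool shift (units of 20mm) [-0.19  0.02  0.81] turn -0.03
```

View pics/w13.png

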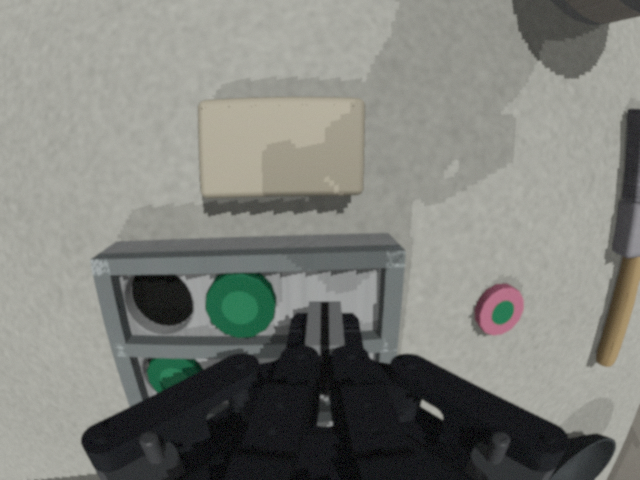

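```bash
python3 -m pendant '[[[0,0,0.3,0],[0,0,0.3,0],[0,0,0.15,0],[-0.2,0,-0.02,0],[-0.4,0,-0.04,0],[-0.5,0,-0.05,0],[-0.5,0,-0.05,0],[-0.4,0,-0.04,0],[-0.2,0,-0.02,0],[0,0,0,0]]]'; python3 pb.py -24 69 27
python3 - <<'E'
from h import *
cv2.imwrite("pics/w14.png",snapshot("wrist")[:,:,::-1])
E
```

```text
time: 22.57
tool_pos: [579.6, 39.2, 27.1]
tcp_rot: [-179.3, -5.5, -11.0]
ft_force: [0.1, 1.0, 1.0]
finger_gap: -0.3
at block [-11.5  69.7]
t 22.57 p [579.6  39.2  27.1] [-179.3   -5.5  -11. ] F [0.1 1.  1. ]
total tool shift (units of 20mm) [-0.62  0.04 -0.06] turn -0.03
```

View pics/w14.png

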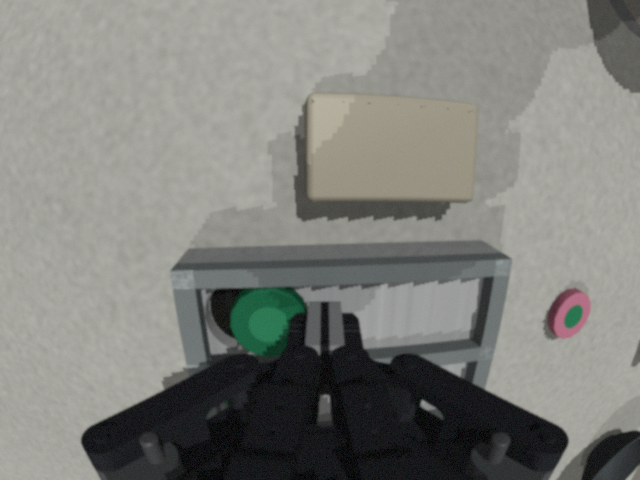

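```bash
python3 -m pendant '[[[-0.15,0,-0.01,0],[-0.15,0,-0.01,0],[-0.15,0,-0.01,0],[-0.1,0,-0.01,0],[-0.1,0,-0.01,0],[-0.05,0,0,0],[0,0,0,0],[0,0,0,0],[0,0,0,0],[0,0,0,0]]]'; python3 pb.py -24 69 27
python3 - <<'E'
from h import *
cv2.imwrite("pics/w15.png",snapshot("wrist")[:,:,::-1])
E
```

```text
time: 23.45
tool_pos: [565.7, 41.8, 26.9]
tcp_rot: [-179.3, -5.5, -11.0]
ft_force: [-0.6, 0.1, -0.8]
finger_gap: -0.2
at block [-25.6  69.7]
t 23.45 p [565.7  41.8  26.9] [-179.3   -5.5  -11. ] F [-0.6  0.1 -0.8]
total tool shift (units of 20mm) [0.08 0.04 0.  ] turn -0.03
```

View pics/w15.png

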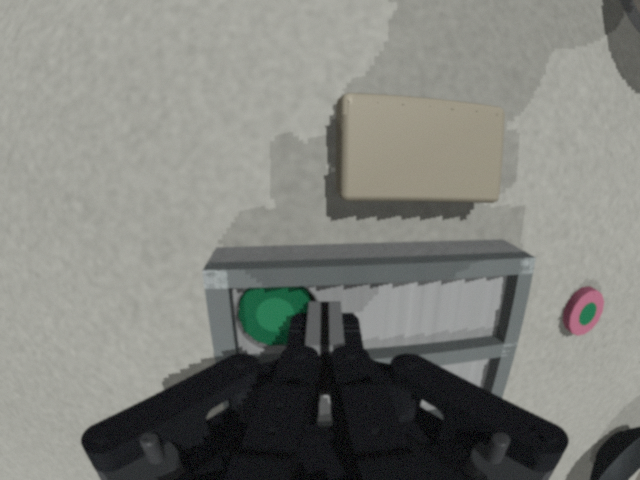

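The stone has dropped to (277,316), with black pocket showing to its right. I'll lift and move toward -y and back so I can inspect all three pockets.

```bash
python3 -m pendant '[[[0,0,-0.6,0],[0,0,-1,0],[0,0,-1,0],[0,0.5,-1,0],[0,1,-1,0],[0,1,-0.5,0],[0,1,0,0],[0,1,0,0],[0,1,0,0],[0,1,0,0]]]'; python3 -m pendant '[[[0,0.7,0.5,0],[0,0.4,0.5,0],[0,0,0.3,0],[0,0,0,0],[0,0,0,0],[0,0,0,0],[0,0,0,0],[0,0,0,0],[0,0,0,0],[0,0,0,0]]]'
python3 - <<'E'
from h import *
s=sense();img=snapshot("wrist");print(s['tool_pos'],s['tcp_rot'])
for c,st in greens(img): print(c,st,w2b(wun(c,22,s)[0]).round(1))
cv2.imwrite("pics/w16.png",img[:,:,::-1])
E
```

```text
time: 24.33
tool_pos: [531.2, -86.6, 141.4]
tcp_rot: [-179.3, -5.9, -10.7]
ft_force: [0.4, -0.1, -1.1]
finger_gap: 0.1
time: 25.17
tool_pos: [531.2, -109.7, 119.4]
tcp_rot: [-179.3, -6.2, -10.7]
ft_force: [-0.3, -0.5, 0.5]
finger_gap: 0.1
[ 531.22938752 -109.72924932  119.35292995] [-179.3266534    -6.17900348  -10.67848208]
[283.40648649  20.16540541] [ 258    0   53   43 1850] [-47.   68.4]
[284.61419173  89.34022556] [ 259   64   53   51 2128] [-45.9  21.6]
[535.01169591  83.09356725] [529  75  13  17 171] [139.4  42.4]
[286.15735294 158.19019608] [ 261  133   51   51 2040] [-45.1 -22.8]
```

View pics/w16.png

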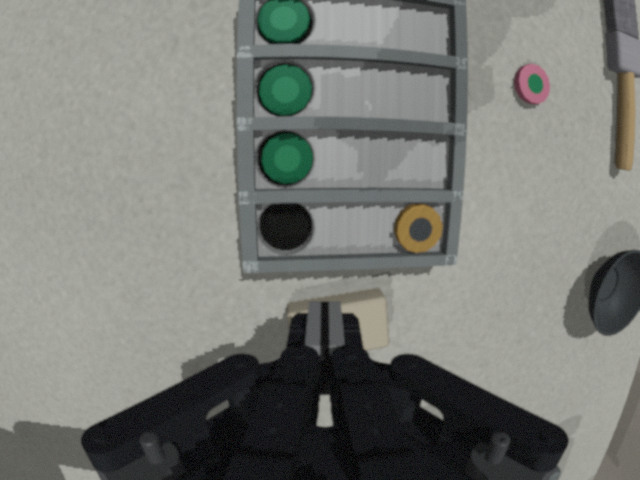

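Run:
```python
from h import *
img=cv2.imread('pics/w16.png')
a=cv2.resize(img[0:190,235:325],None,fx=3.1,fy=3.1,interpolation=cv2.INTER_CUBIC)
s=snapshot("scene")[215:295,210:395][:,:,::-1]
b=cv2.resize(s,None,fx=2.7,fy=2.7,interpolation=cv2.INTER_CUBIC)
o=np.zeros((590,790,3),np.uint8);o[:a.shape[0],:a.shape[1]]=a;o[:b.shape[0],285:285+b.shape[1]]=b[:,:505]
cv2.imwrite('pics/chk.png',o)
```

```text
(no output)
```

View pics/chk.png

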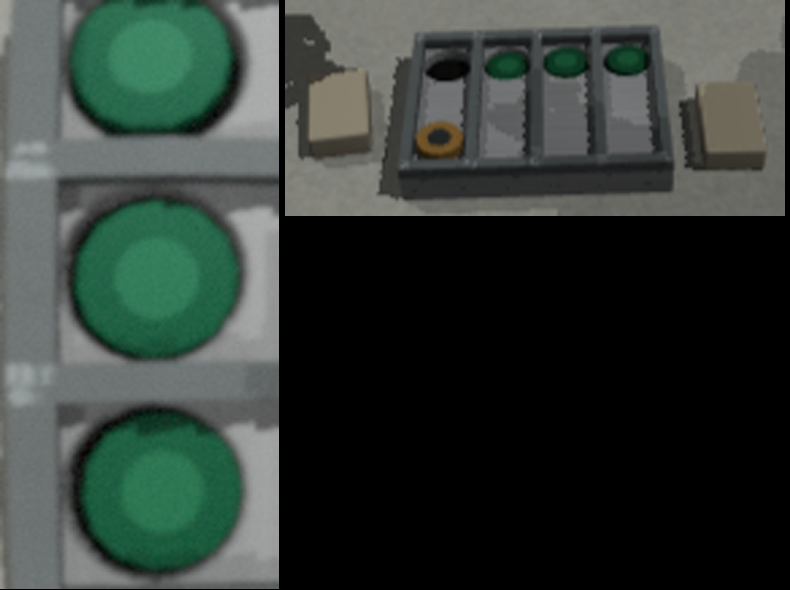

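All three stones lie level in their pockets, the gauge hasn't moved, and the arm is clear.

Run:
```python
from bench import *
print(hand_in())
```

```text
the job is handed in; nothing more can be done
None
```

All three green stones are in their pockets, in the grooves at y = -23, +23 and +69 mm, and I handed the job in at about 25 s. I worked each stone loose from above with light fingertip pressure, then pushed it from behind until it dropped.

**Last checks:**
- **Stone positions:** the final wrist picture puts them at x ≈ -45.1, -45.9 and -47.0 mm in the block frame, good to about 2 mm; the limits are -51 to -41 mm.
- **Flatness:** in the wrist and scene pictures all three look recessed and flat. I judged this by eye and did not measure height or tilt.
- **Surroundings:** the gauge and both firebricks look to be where they started; I did not measure them, nor the weights, cup and jar. The arm was clear of everything.

**What did not go to plan:**
- **Slipping:** the fingertip slid ahead of two stones during the drag.
- **Wrist tilt:** dragging tilted the wrist by up to 10°. I straightened it once by pressing the tip against the block's end wall.
- **Wrist force:** that press reached about 97 N (limit 120 N). It was on the block, not on a stone.
- **Force on the stones:** the readings I saw while touching a stone were at most about 13 N, against the 80 N limit. Those are end-of-call readings, so brief peaks in between would not show.

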